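# Pin the chute's stop bar shut

### The job

Close off the chute before greasing: swing the stop bar across its mouth until the hole in the bar's end lines up with the holes in the fork, then push the long pin with the tall round grip down through fork and bar until its collar sits on the fork, and let go. Leave the short stub bolt in its block and the other things on the bench where they are.

Things in the scene. Friction and masses are not known exactly. Their poses are not given: they have to be found in the camera images.
- stop_bar (a joint): Swing angle (rad) of the flat steel stop bar (32 mm wide, 10 mm thick, underside 72 mm above the bench) about an upright bolt beside the chute's mouth. 0 = square across the mouth, its end hole under the fork's hole; positive = open towards the robot. Travel -0.2 to 1.0: NO stop at 0, it can overshoot. It stays where left; about 1 N at the post moves it.
- bar_pivot (a point): Axis of the bar's pivot bolt, at the height of the bar's upper face (82 mm above the bench). The bolt's head stands 10 mm above. Frame: x runs down the chute away from the mouth, y from the fork towards the pivot, z up. The galvanized trough (136 mm wide, midway between pivot and fork) starts 35 mm beyond the bar's closed line, floor 58 mm and side walls about 112 mm up there, sloping down.
- bar_post (a point): Centre of the upright round handle post on the bar (16 mm diameter, 45 mm tall, standing on the bar's upper face, top 127 mm above the bench), 120 mm from the pivot axis towards the bar's hole. This point is half-way up the post. At angle 0 the near edge of the fork is 58 mm from the post axis.
- bar_hole (a point): Centre of the 16 mm hole near the bar's free end, at the bar's upper face, 200 mm from the pivot axis. The bar goes on 20 mm past it.
- fork_hole (a point): Centre of the 16 mm chamfered hole in the fixed steel fork's upper ear, at the ear's upper face (99 mm above the bench), 200 mm from the pivot axis across the chute's mouth. Ears 44 x 44 x 8 mm with holes one above the other: upper 91 to 99 mm, lower 55 to 63 mm up; the bar swings between them, 9 mm free above and below. Under the lower ear is only the bench. Axes as bar_pivot.
- pin_grip (a point): Long steel pin, 125 mm tall, 0.15 kg, standing tip down in one of the timber block's two holes. From the tip up: 14 mm tapered nose (5 mm wide at the tip), shank 12 mm thick up to 75 mm, collar 28 mm wide, 6 mm thick, then a plain round grip 18 mm thick, 44 mm tall. This point: centre of the grip, 28 mm above the collar's underside, 103 mm above the tip; z up along the pin.
- pin_collar (a point): Centre of the underside of the long pin's collar, 75 mm above its tip. At the start it rests on the block's top.
- rest_top (a point): Centre of the top face of the fixed timber block (70 mm in x, 140 mm in y, 95 mm tall). Two upright 15 mm holes lie 35 mm either side of it along its y axis; the long pin hangs in one, the stub bolt in the other.
- stub_head (a point): Short stub bolt in the block's other hole: flat round head 32 mm wide and 13 mm tall, shank 30 mm (too short for the job). This point is the centre of its head. Not to be moved.
- cup_mid (a point): White enamel tin cup, 84 mm wide, 75 mm tall, one handle; point at its centre, half-way up. Not to be moved.
- pillow_mid (a point): Worn dark pillow block, 45 x 150 mm, 80 mm tall; point at its centre, 40 mm up. Not to be moved.
- cap_mid (a point): Cracked iron bearing cap, a half ring with two feet, 50 x 148 mm, 50 mm tall; point 25 mm above the bench. Not to be moved.

How it is judged (in metres and radians):
On the way:
1. the bar's hole is lined up under the fork's hole, within 6 mm (horizontal distance between bar_hole and fork_hole below 0.006 m), for 0.2 s.
At the end, for the whole second after the job is handed in: The bar is across the chute's mouth (within 0.03 rad of square), with the long pin upright (within 0.08 rad) through fork and bar: its axis within 4 mm of the fork's hole and the underside of its collar within 3 mm of the fork's upper face (value of joint stop_bar between -0.03 and 0.03 rad and horizontal distance between pin_collar and fork_hole below 0.004 m and z of pin_collar in the frame of fork_hole between -0.003 and 0.003 m and angle between pin_grip's own z axis and vertical below 0.08 rad); the robot touches nothing.
It fails at once if the stub bolt is moved more than 20 mm (distance of stub_head from where it was at the start of the episode above 0.02 m).
It fails at once if the cup, pillow block or bearing cap is moved more than 25 mm (distance of any of cup_mid, pillow_mid, cap_mid from where it was at the start of the episode above 0.025 m).
It also fails if it takes over 54 s, if anything falls off the work surface, if the arm or the gripper's body presses on something with over 40 N, if the wrist force passes 120 N, or if a joint passes its speed limit or range.

### The arm

A 6-joint arm with a two-finger parallel gripper is mounted at the origin on the work surface. World frame = base frame: x ahead of the robot, y to its left, z up, the work surface at z = 0. Lengths are in m, angles in degrees, forces in N, time in s.
With the tool pointing down it reaches from about 0.375 to 0.9 m from the base axis. Payload 3.1 kg.
Tool frame: the origin (TCP) lies on the centre line of the jaws, within the pads' length; the fingertips stand 8 mm ahead of it and the grasp point (between the pads) lies 11 mm behind it; z points along the fingers, y is the direction in which the jaws open and shut (so a half turn about z gives the same grasp; the last joint's range is limited). The gripper opens to 87 mm and grips with 3 to 60 N. Pads are 19 mm wide; open, the fingers measure 117 mm over their backs; the gripper's body (75 mm by 190 mm) begins 51 mm behind the grasp point.
Start: joints at [55.949, 30.224, 82.088, -0, 67.689, -10.227], TCP at [0.252, 0.572, 0.231] pointing down, gripper open.
Joint ranges: [-176.69, 176.69], [-43.24, 126.21], [12.49, 139.97], [-82, 262], [0, 151.66], [-163.58, 163.58]. Speed limits (degrees/s): [159.86, 159.86, 180, 180, 180, 180].

### API

Orientations are given as a 3x3 rotation matrix whose columns are the frame's x, y, z axes.
In Python, from rig import * gives the robot as it stands. The module is installed in compiled form; this text tells all that it offers.
- The arm moves only by the tool arm_command, never from a script. Its argument "commands" is a list of rows, each an object with "translation": the shift along the tool's x, y, z scaled (see below), a list of three; "dr": the turn, a rotation vector about the tool's x, y, z scaled (see below), a list of three; "jaw": the closure, from 0 (fully open) to 1 (shut). In form: [{"translation": [x, y, z], "dr": [ax, ay, az], "jaw": jaw}, ...]. A call has 1 to 12 rows; each row shifts and turns the commanded pose from where the row before left it, along the tool's axes as they then stand; what a row does not reach is not made up. The controller multiplies each number of a shift by 25 mm and each number of a turn by 6 degrees. A row lasts 1/12 s, in which the tool goes at most 41.7 mm and 7.16 degrees, less where a joint would pass 70% of its speed; a pose out of reach is approached as far as the arm can. A call with a number of a shift or a turn outside -1 to 1 is refused whole. A call with a gripper value outside its range is refused whole. The fingers move at their own pace and stop on an object; the grip force is fixed at half the most. Time passes only in rows, so rows that do not move let the fingers close. It gives the time, the measured TCP pose, the force and the opening at its end, in the units of the state.
- read_state(): the state, without advancing time (a new reading comes with each control period).
- capture(name): name is "side" or "top" or "wrist"; returns (picture, depth): 480x640x3 uint8, red, green, blue; 480x640 float32, m along the optical axis (not along the pixel's ray), 0 where there is no reading.
- camera_model(name): a dict with "intrinsics" (3x3 intrinsics, pixels), "pose" (4x4, takes a point from camera to world coordinates); the wrist camera has in their place "mount" (4x4, takes a point from camera to tool coordinates, whose origin is the TCP and whose axes are the flange's). Camera axes: x right, y down, z forward; pixel columns grow to the right and rows downward; lengths in m; the calibration is good to about 2 mm. The wrist camera is an equidistant fisheye: a pixel r from the principal point sees the ray r / f radians off the axis. A picture is of the moment at which its call begins: read the wrist's pose just before it. camera_model takes no time and is no camera call.
- hand_in(): hands the job in, once; it reports no verdict.
The state is a dict: "time_s": time; "joint_positions": joint angles; "qvel": joint speeds; "tau": joint torques, N m; "position": TCP position; "tcp_rot": TCP orientation; "force": force on the tool from outside, world axes, zero at the start; "moment": the same for the moment, N m; "opening": opening from 0.0 (shut) to 1.0 (fully open).
Only numpy, scipy, OpenCV 4.12 (cv2) and the standard library are available. Lean on these libraries where they do the work, as an engineer would, in place of code of your own. Each camera call takes 0.05 s, during which the arm holds its last target.

## Working session

There is one attempt and no reset: what is moved stays moved. The work goes in short steps, Python scripts to look and compute and a tool call to move; the robot and the scene stay as the last step left them, time stands still between calls to the robot, and variables do not carry over. Pictures are saved under pics/ and viewed, and the job is handed in when it is done.

Besides the shell and the picture viewer there is one more tool, called after "Call:" in YAML: its name, and indented under it one key for each argument. arm_command: Moves the arm, as the interface text tells. Its arguments: {"type":"object","properties":{"commands":{"type":"array"}},"required":["commands"]}

```bash
mkdir -p pics; python3 - <<'E'
from rig import *
import cv2,numpy as np
np.set_printoptions(precision=4,suppress=True)
for n in ["side","top","wrist"]:
    p,d=capture(n); cv2.imwrite(f"pics/{n}0.png",p[:,:,::-1]); np.save(f"{n}0_d.npy",d)
    print(n,camera_model(n))
print(read_state())
E
```

```text
side {'intrinsics': array([[438.302 ,   0.    , 323.9548],
       [  0.    , 438.302 , 240.9649],
       [  0.    ,   0.    ,   1.    ]]), 'pose': array([[ 0.7112, -0.3778,  0.5928, -0.0169],
       [-0.703 , -0.3804,  0.6009, -0.501 ],
       [-0.0015, -0.8441, -0.5361,  0.5826],
       [ 0.    ,  0.    ,  0.    ,  1.    ]])}
top {'intrinsics': array([[517.7122,   0.    , 319.7298],
       [  0.    , 517.7122, 233.3482],
       [  0.    ,   0.    ,   1.    ]]), 'pose': array([[ 0.0027, -0.9799,  0.1992,  0.2722],
       [-1.    , -0.0031, -0.0017,  0.0151],
       [ 0.0023, -0.1992, -0.9799,  1.2846],
       [ 0.    ,  0.    ,  0.    ,  1.    ]])}
wrist {'intrinsics': array([[371.6483,   0.    , 317.7604],
       [  0.    , 371.6483, 237.7662],
       [  0.    ,   0.    ,   1.    ]]), 'mount': array([[ 0.001 , -0.9666, -0.2562,  0.0701],
       [ 1.    ,  0.0009,  0.0006,  0.0001],
       [-0.0004, -0.2562,  0.9666, -0.1533],
       [ 0.    ,  0.    ,  0.    ,  1.    ]])}
{'time_s': 0.15, 'joint_positions': array([ 55.948 ,  30.2664,  82.1403,  -0.0005,  67.6895, -10.228 ]), 'qvel': array([ 0.1014, -0.1628, -0.2344, -0.0046, -0.031 ,  0.0161]), 'tau': array([  0.0003, -44.0431, -17.6843,   0.0633,   0.0553,  -0.0001]), 'position': array([0.2521, 0.5713, 0.2298]), 'tcp_rot': array([[-0.9148,  0.4039, -0.0009],
       [ 0.4039,  0.9148, -0.0014],
       [ 0.0003, -0.0017, -1.    ]]), 'force': array([-0.5639, -0.7239, -0.4802]), 'moment': array([0.043 , 0.009 , 0.0178]), 'opening': 1.0013263890433846}
```

View pics/side0.png

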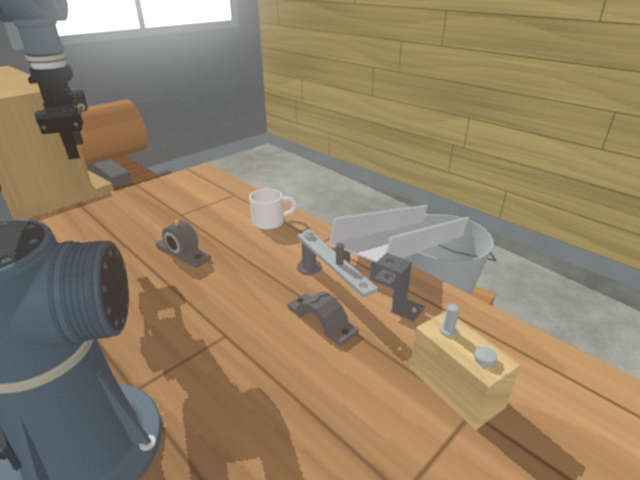

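View pics/top0.png

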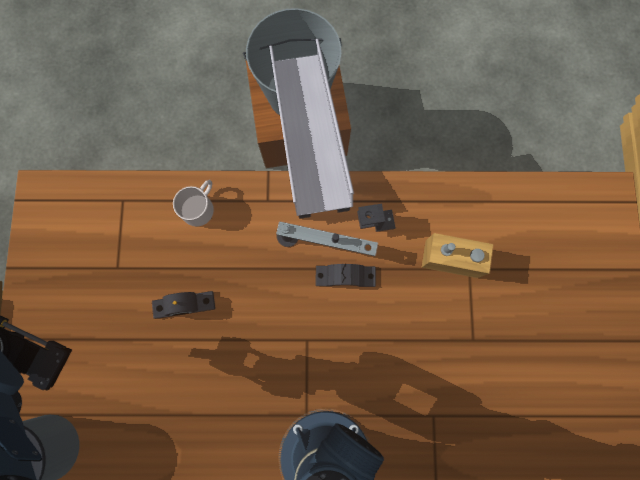

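View pics/wrist0.png

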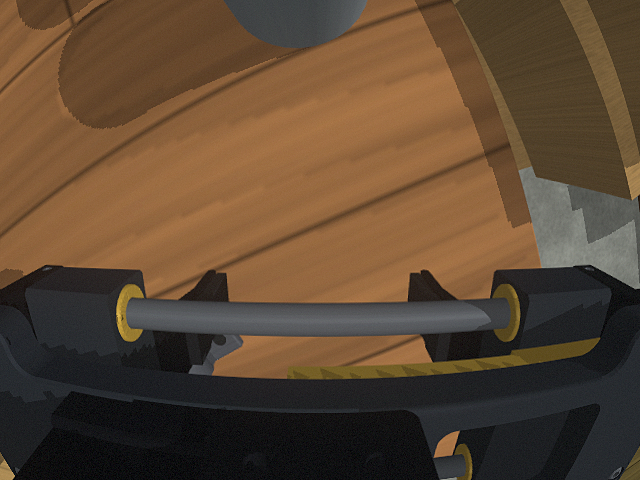

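The top view shows the bar's pivot near (289,228), post near (336,238), bar hole near (368,247), fork near (372,213), pin near (448,249) and stub near (478,256). I'll zoom in for exact pixels.

```bash
python3 - <<'E'
import cv2
p=cv2.imread("pics/top0.png"); cv2.imwrite("pics/topz0.png",cv2.resize(p[195:285,265:400],None,fx=5.9,fy=5.9,interpolation=cv2.INTER_CUBIC))
cv2.imwrite("pics/topz0b.png",cv2.resize(p[220:285,410:500],None,fx=8,fy=8,interpolation=cv2.INTER_CUBIC))
p=cv2.imread("pics/side0.png"); cv2.imwrite("pics/sidez0.png",cv2.resize(p[220:330,290:430],None,fx=5.4,fy=5.4,interpolation=cv2.INTER_CUBIC))
cv2.imwrite("pics/sidez0b.png",cv2.resize(p[295:395,400:520],None,fx=6,fy=6,interpolation=cv2.INTER_CUBIC))
E
```

```text
(no output)
```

View pics/topz0.png

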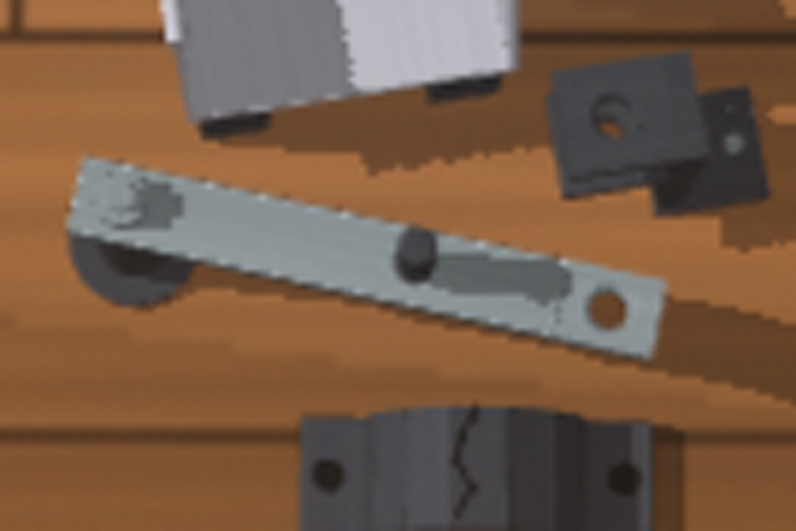

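View pics/topz0b.png

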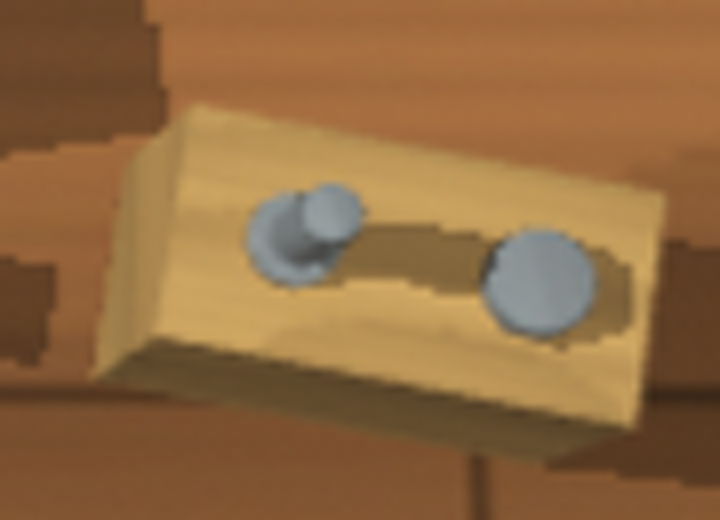

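View pics/sidez0.png

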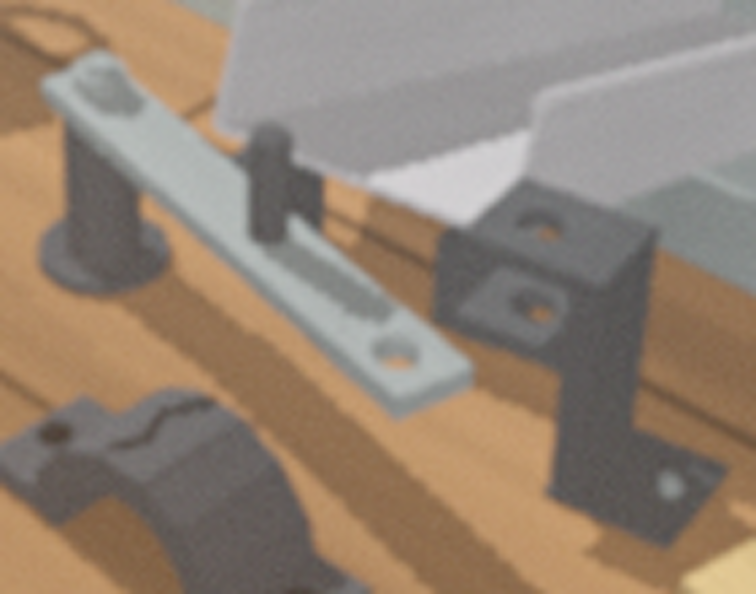

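View pics/sidez0b.png

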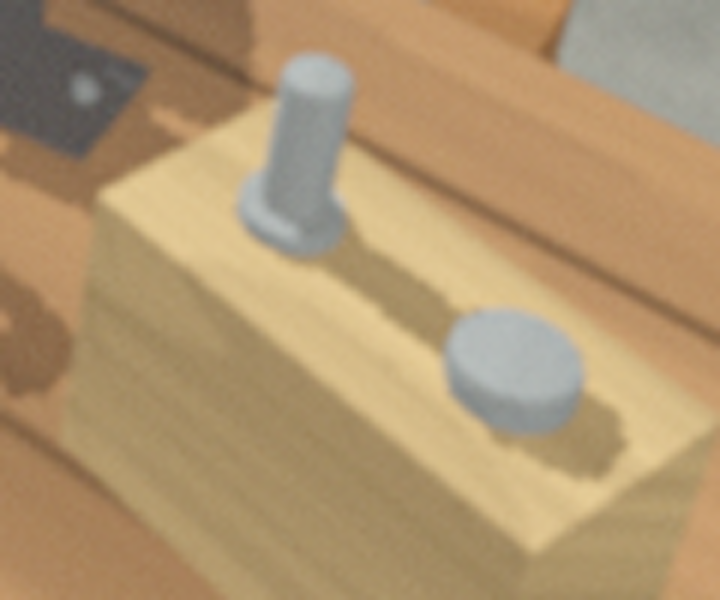

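```bash
cat > h.py <<'E'
import numpy as np,cv2
from rig import *
np.set_printoptions(precision=4,suppress=True)
def ray(cam,u,v,z):
    c=camera_model(cam);K=c["intrinsics"];P=c["pose"]
    d=P[:3,:3]@np.linalg.solve(K,[u,v,1.]);o=P[:3,3]
    return o+d*(z-o[2])/d[2]
def wray(u,v,z,st):
    c=camera_model("wrist");K=c["intrinsics"];M=c["mount"]
    x=(u-K[0,2]);y=(v-K[1,2]);r=np.hypot(x,y);th=r/K[0,0]
    d=np.array([x/r*np.sin(th),y/r*np.sin(th),np.cos(th)])
    R=st["tcp_rot"];d=R@(M[:3,:3]@d);o=st["position"]+R@M[:3,3]
    return o+d*(z-o[2])/d[2]
E
python3 - <<'E'
from h import *
def zp(zx,zy,f,u0,v0): return u0+(zx+.5)/f-.5, v0+(zy+.5)/f-.5
T=lambda x,y,z:ray("top",*zp(x,y,5.9,265,195),z)
T2=lambda x,y,z:ray("top",*zp(x,y,8,410,220),z)
S=lambda x,y,z:ray("side",*zp(x,y,5.4,290,220),z)
S2=lambda x,y,z:ray("side",*zp(x,y,6,400,295),z)
pts={"pivot T":T(124,203,.092),"pivot S":S(104,76,.092),"bh T":T(606,309,.082),"bh S":S(398,351,.082),"fh T":T(611,116,.099),"fh S":S(540,224,.099),
"posttop T":T(417,240,.127),"posttop S":S(270,137,.127),"postbase S":S(269,235,.082),
"pin T":T2(333,213,.145),"pin S":S2(318,76,.145),"col T":T2(296,240,.101),"col S":S2(291,210,.101),"stub T":T2(540,282,.108),"stub S":S2(514,350,.108)}
for k,v in pts.items(): print(k,v)
for a in "TS":
  p=pts["pivot "+a];print(a,[np.linalg.norm((pts[k+" "+a]-p)[:2]) for k in ("bh","fh","posttop")],
   [np.degrees(np.arctan2(*(pts[k+" "+a]-p)[[0,1]])) for k in ("bh","fh","posttop")])
E
```

```text
pivot T [0.5249 0.0934 0.092 ]
pivot S [0.5231 0.0924 0.092 ]
bh T [ 0.4843 -0.0993  0.082 ]
bh S [ 0.4827 -0.0975  0.082 ]
fh T [ 0.5596 -0.1008  0.099 ]
fh S [ 0.5566 -0.0989  0.099 ]
posttop T [ 0.5032 -0.0223  0.127 ]
posttop S [ 0.498  -0.0216  0.127 ]
postbase S [ 0.5009 -0.0194  0.082 ]
pin T [ 0.4756 -0.2809  0.145 ]
pin S [ 0.4735 -0.2789  0.145 ]
col T [ 0.4754 -0.2812  0.101 ]
col S [ 0.4719 -0.2798  0.101 ]
stub T [ 0.4622 -0.3492  0.108 ]
stub S [ 0.4613 -0.3464  0.108 ]
T [np.float64(0.19688550876597394), np.float64(0.1973223177459938), np.float64(0.11775825461471903)] [np.float64(-168.1091918251358), np.float64(169.88912303078305), np.float64(-169.39779106086831)]
S [np.float64(0.1942243642264894), np.float64(0.1942473315707727), np.float64(0.11672400585429295)] [np.float64(-167.98705415346947), np.float64(170.07813685327363), np.float64(-167.6016264316007)]
```

Call:
arm_command:
  commands:
    - {"translation":[0,0,0],"dr":[0,0,0.92],"jaw":0}
    - {"translation":[0,0,0],"dr":[0,0,0.92],"jaw":0}
    - {"translation":[0,0,0],"dr":[0,0,0.92],"jaw":0}
    - {"translation":[0,0,0],"dr":[0,0,0.92],"jaw":0}
    - {"translation":[0,0,0],"dr":[0,0,0.92],"jaw":0}
    - {"translation":[0,0,0],"dr":[0,0,0.92],"jaw":0}
    - {"translation":[0,0,0],"dr":[0,0,0.92],"jaw":0}
    - {"translation":[0,0,0],"dr":[0,0,0.92],"jaw":0}
    - {"translation":[0,0,0],"dr":[0,0,0.92],"jaw":0}
    - {"translation":[0,0,0],"dr":[0,0,0.92],"jaw":0}
    - {"translation":[0,0,0],"dr":[0,0,0.92],"jaw":0}
    - {"translation":[0,0,0],"dr":[0,0,0.92],"jaw":0}

```text
time_s: 1.15
position: [0.2522, 0.5715, 0.2301]
tcp_rot: [[0.006, 1.0, -0.001], [1.0, -0.006, -0.001], [-0.001, -0.001, -1.0]]
force: [-0.6, 0.2, -0.1]
opening: 0.998
```

Call:
arm_command:
  commands:
    - {"translation":[-0.98,0.42,0],"dr":[0,0,0],"jaw":0}
    - {"translation":[-0.98,0.42,0],"dr":[0,0,0],"jaw":0}
    - {"translation":[-0.98,0.42,0],"dr":[0,0,0],"jaw":0}
    - {"translation":[-0.98,0.42,0],"dr":[0,0,0],"jaw":0}
    - {"translation":[-0.98,0.42,0],"dr":[0,0,0],"jaw":0}
    - {"translation":[-0.98,0.42,0],"dr":[0,0,0],"jaw":0}
    - {"translation":[-0.98,0.42,0],"dr":[0,0,0],"jaw":0}
    - {"translation":[-0.98,0.42,0],"dr":[0,0,0],"jaw":0}
    - {"translation":[-0.98,0.42,0],"dr":[0,0,0],"jaw":0}
    - {"translation":[-0.98,0.42,0],"dr":[0,0,0],"jaw":0}
    - {"translation":[-0.98,0.42,0],"dr":[0,0,0],"jaw":0}
    - {"translation":[-0.98,0.42,0],"dr":[0,0,0],"jaw":0}

```text
time_s: 2.15
position: [0.3783, 0.2763, 0.2305]
tcp_rot: [[0.001, 1.0, -0.0], [1.0, -0.001, -0.0], [-0.0, -0.0, -1.0]]
force: [0.7, 0.3, 1.0]
opening: 0.998
```

Call:
arm_command:
  commands:
    - {"translation":[-1,0.42,0],"dr":[0,0,0],"jaw":0}
    - {"translation":[-1,0.42,0],"dr":[0,0,0],"jaw":0}
    - {"translation":[-1,0.42,0],"dr":[0,0,0],"jaw":0}
    - {"translation":[-1,0.42,0],"dr":[0,0,0],"jaw":0}
    - {"translation":[-1,0.42,0],"dr":[0,0,0],"jaw":0}
    - {"translation":[-1,0.42,0],"dr":[0,0,0],"jaw":0}
    - {"translation":[-1,0.42,0],"dr":[0,0,0],"jaw":0}
    - {"translation":[-1,0.42,0],"dr":[0,0,0],"jaw":0}
    - {"translation":[-1,0.42,0],"dr":[0,0,0],"jaw":0}
    - {"translation":[-1,0.42,0],"dr":[0,0,0],"jaw":0}
    - {"translation":[-1,0.4,0],"dr":[0,0,0],"jaw":0}
    - {"translation":[-0.9,0.38,0],"dr":[0,0,0],"jaw":0}

```text
time_s: 3.15
position: [0.5026, -0.0217, 0.2304]
tcp_rot: [[0.002, 1.0, -0.0], [1.0, -0.002, -0.0], [-0.0, -0.0, -1.0]]
force: [-0.7, -0.2, 0.8]
opening: 0.996
```

```bash
python3 - <<'E'
from h import *
s=read_state();print(s["position"],s["joint_positions"]);p,d=capture("wrist");cv2.imwrite("pics/w1.png",p[:,:,::-1])
E
```

```text
[ 0.5026 -0.0217  0.2304] [-15.2116  20.8851  99.3261  -0.0085  59.798  -15.1076]
```

View pics/w1.png

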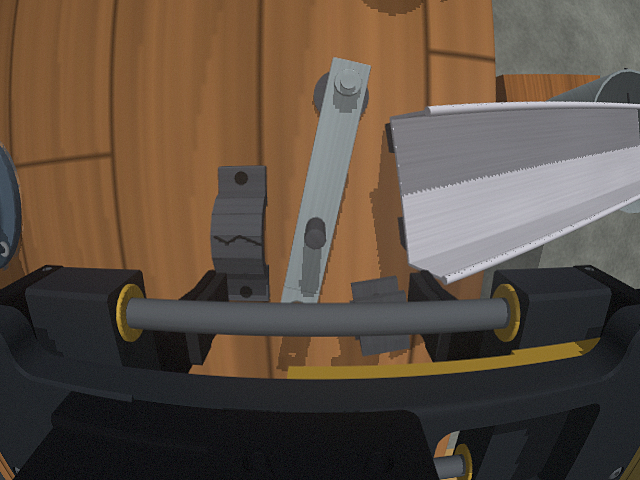

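The wrist view shows the post (about (316,228)) centred between the fingers, with the pivot bolt at about (347,80) and the fork at (380,315).

```bash
python3 - <<'E'
from h import *
s=read_state()
print(wray(347,78,.092,s),wray(316,226,.127,s),wray(313,243,.082,s))
p=cv2.imread("pics/w1.png")
cv2.imwrite("pics/w1z.png",cv2.resize(p[60:330,270:420],None,fx=2.2*2.2/2.2,fy=2.2))
E
```

```text
[0.529  0.0945 0.092 ] [ 0.5047 -0.0154  0.127 ] [ 0.5021 -0.0407  0.082 ]
```

View pics/w1z.png

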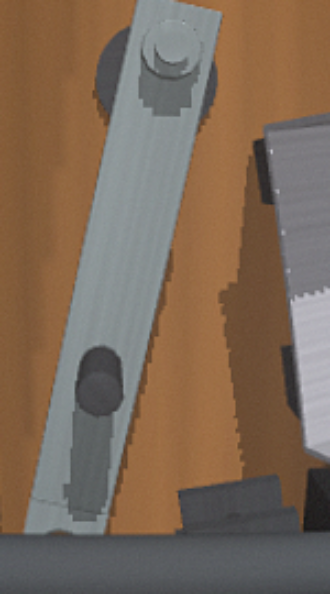

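```bash
python3 - <<'E'
from h import *
s=read_state()
print(wray(347.5,78.5,.092,s),wray(315,239,.127,s),wray(315,226,.082,s))
E
```

```text
[0.5294 0.0941 0.092 ] [ 0.504  -0.0249  0.127 ] [ 0.5039 -0.0259  0.082 ]
```

Call:
arm_command:
  commands:
    - {"translation":[0,0,0.8],"dr":[0,0,0],"jaw":0}
    - {"translation":[0,0,0.8],"dr":[0,0,0],"jaw":0}
    - {"translation":[0,0,0.8],"dr":[0,0,0],"jaw":0}
    - {"translation":[0,0,0.8],"dr":[0,0,0],"jaw":0}
    - {"translation":[0,0,0.8],"dr":[0,0,0],"jaw":0}
    - {"translation":[0,0,0.7],"dr":[0,0,0],"jaw":0}
    - {"translation":[0,0,0.6],"dr":[0,0,0],"jaw":0}
    - {"translation":[0,0,0],"dr":[0,0,0],"jaw":0}

```text
time_s: 3.87
position: [0.5002, -0.0195, 0.0955]
tcp_rot: [[0.001, 1.0, -0.006], [1.0, -0.001, 0.002], [0.002, -0.006, -1.0]]
force: [-0.7, -0.0, 1.4]
opening: 0.999
```

Call:
arm_command:
  commands:
    - {"translation":[-0.1,0.1,0],"dr":[0,0,0],"jaw":0.9}
    - {"translation":[0,0,0],"dr":[0,0,0],"jaw":1}
    - {"translation":[0,0,0],"dr":[0,0,0],"jaw":1}
    - {"translation":[0,0,0],"dr":[0,0,0],"jaw":1}
    - {"translation":[0,0,0],"dr":[0,0,0],"jaw":1}
    - {"translation":[0,0,0],"dr":[0,0,0],"jaw":1}
    - {"translation":[0,0,0],"dr":[0,0,0],"jaw":1}

```text
time_s: 4.45
position: [0.5049, -0.0225, 0.0984]
tcp_rot: [[0.001, 1.0, 0.001], [1.0, -0.001, -0.0], [-0.0, 0.001, -1.0]]
force: [0.3, -0.8, -0.3]
opening: 0.558
```

Call:
arm_command:
  commands:
    - {"translation":[0,0,0],"dr":[0,0,0],"jaw":1}
    - {"translation":[0,0,0],"dr":[0,0,0],"jaw":1}
    - {"translation":[0,0,0],"dr":[0,0,0],"jaw":1}
    - {"translation":[0,0,0],"dr":[0,0,0],"jaw":1}
    - {"translation":[0,0,0],"dr":[0,0,0],"jaw":1}
    - {"translation":[0,0,0],"dr":[0,0,0],"jaw":1}

```text
time_s: 4.95
position: [0.5041, -0.0226, 0.0979]
tcp_rot: [[0.001, 1.0, -0.001], [1.0, -0.001, -0.0], [-0.0, -0.001, -1.0]]
force: [-1.6, -1.9, 0.1]
opening: 0.173
```

Call:
arm_command:
  commands:
    - {"translation":[-0.04,0.28,0],"dr":[0,0,-0.6],"jaw":1}
    - {"translation":[-0.045,0.28,0],"dr":[0,0,-0.6],"jaw":1}
    - {"translation":[-0.045,0.28,0],"dr":[0,0,-0.6],"jaw":1}
    - {"translation":[-0.045,0.28,0],"dr":[0,0,-0.6],"jaw":1}
    - {"translation":[-0.045,0.27,0],"dr":[0,0,-0.6],"jaw":1}
    - {"translation":[-0.05,0.27,0],"dr":[0,0,-0.6],"jaw":1}
    - {"translation":[0,0,0],"dr":[0,0,0],"jaw":1}
    - {"translation":[0,0,0],"dr":[0,0,0],"jaw":1}
    - {"translation":[0,0,0],"dr":[0,0,0],"jaw":1}

```text
time_s: 5.7
position: [0.5469, -0.0228, 0.0979]
tcp_rot: [[-0.366, 0.931, 0.001], [0.931, 0.366, -0.0], [-0.0, 0.001, -1.0]]
force: [1.5, -0.1, -2.1]
opening: 0.175
```

```bash
python3 - <<'E'
from h import *
s=read_state();print(s["position"],s["force"],s["opening"])
p,d=capture("top");cv2.imwrite("pics/top2.png",p[:,:,::-1]);cv2.imwrite("pics/topz2.png",cv2.resize(p[195:285,265:400,::-1],None,fx=5.9,fy=5.9,interpolation=cv2.INTER_CUBIC))
p,d=capture("side");cv2.imwrite("pics/side2.png",p[:,:,::-1]);cv2.imwrite("pics/sidez2.png",cv2.resize(p[220:330,290:430,::-1],None,fx=5.4,fy=5.4,interpolation=cv2.INTER_CUBIC))
E
```

```text
[ 0.5469 -0.0228  0.0979] [ 1.5165 -0.1431 -2.148 ] 0.17511126853495929
```

View pics/topz2.png

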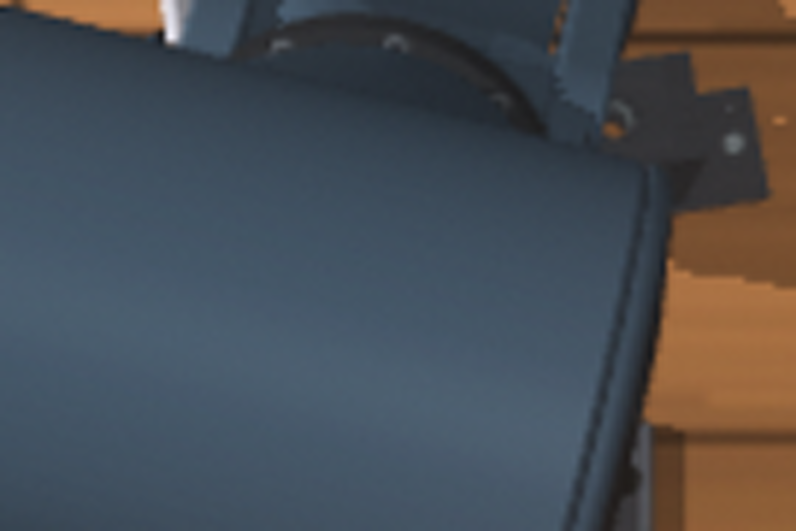

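View pics/sidez2.png

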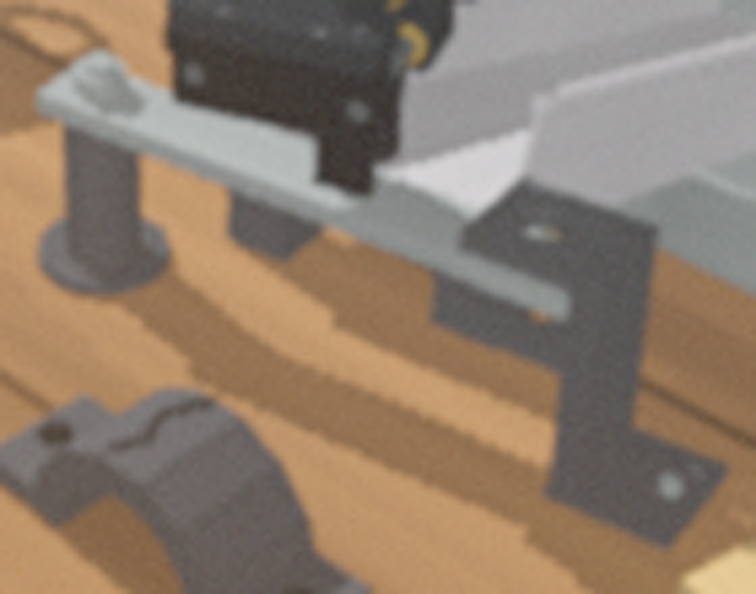

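Call:
arm_command:
  commands:
    - {"translation":[0,0,0],"dr":[0,0,0],"jaw":0.5}
    - {"translation":[0,0,0],"dr":[0,0,0],"jaw":0.5}
    - {"translation":[0,0,0],"dr":[0,0,0],"jaw":0.5}
    - {"translation":[0,0,0],"dr":[0,0,0],"jaw":0.5}
    - {"translation":[0,0,0],"dr":[0,0,0],"jaw":0.5}
    - {"translation":[0,0,-0.4],"dr":[0,0,0],"jaw":0.5}
    - {"translation":[0,0,-0.8],"dr":[0,0,0],"jaw":0.5}
    - {"translation":[0,0,-1],"dr":[0,0,0],"jaw":0.4}
    - {"translation":[0,0,-1],"dr":[0,0,0],"jaw":0.2}
    - {"translation":[0,0,-1],"dr":[0,0,0],"jaw":0}
    - {"translation":[0,0,-0.8],"dr":[0,0,0],"jaw":0}

```text
time_s: 6.72
position: [0.5469, -0.0229, 0.2258]
tcp_rot: [[-0.367, 0.93, 0.002], [0.93, 0.367, -0.001], [-0.001, 0.002, -1.0]]
force: [0.3, 0.6, -0.6]
opening: 0.715
```

Call:
arm_command:
  commands:
    - {"translation":[0,0,0],"dr":[0,0,0.875],"jaw":0}
    - {"translation":[0,0,0],"dr":[0,0,0.875],"jaw":0}
    - {"translation":[0,0,0],"dr":[0,0,0.875],"jaw":0}
    - {"translation":[0,0,0],"dr":[0,0,0.875],"jaw":0}
    - {"translation":[0,0,0],"dr":[0,0,0.875],"jaw":0}
    - {"translation":[0,0,0],"dr":[0,0,0.875],"jaw":0}

```text
time_s: 7.22
position: [0.5464, -0.0228, 0.2239]
tcp_rot: [[0.177, 0.984, 0.0], [0.984, -0.177, -0.0], [-0.0, 0.0, -1.0]]
force: [-0.1, -0.2, 0.0]
opening: 0.995
```

Call:
arm_command:
  commands:
    - {"translation":[-0.97,-0.095,0],"dr":[0,0,0],"jaw":0}
    - {"translation":[-0.97,-0.095,0],"dr":[0,0,0],"jaw":0}
    - {"translation":[-0.97,-0.095,0],"dr":[0,0,0],"jaw":0}
    - {"translation":[-0.97,-0.095,0],"dr":[0,0,0],"jaw":0}
    - {"translation":[-0.97,-0.095,0],"dr":[0,0,0],"jaw":0}
    - {"translation":[-0.97,-0.095,0],"dr":[0,0,0],"jaw":0}
    - {"translation":[-0.97,-0.095,0],"dr":[0,0,0],"jaw":0}
    - {"translation":[-0.97,-0.095,0],"dr":[0,0,0],"jaw":0}
    - {"translation":[-0.97,-0.095,0],"dr":[0,0,0],"jaw":0}
    - {"translation":[-0.97,-0.095,0],"dr":[0,0,0],"jaw":0}
    - {"translation":[-0.97,-0.095,0],"dr":[0,0,0],"jaw":0}
    - {"translation":[0,0,0],"dr":[0,0,0],"jaw":0}

```text
time_s: 8.22
position: [0.4742, -0.2855, 0.224]
tcp_rot: [[0.177, 0.984, 0.001], [0.984, -0.177, -0.004], [-0.003, 0.002, -1.0]]
force: [-0.0, 0.2, -0.7]
opening: 0.997
```

```bash
python3 - <<'E'
from h import *
s=read_state();print(s["position"],s["force"],s["opening"])
p,d=capture("wrist");cv2.imwrite("pics/w3.png",p[:,:,::-1])
p,d=capture("top");cv2.imwrite("pics/top3.png",p[:,:,::-1]);cv2.imwrite("pics/topz3.png",cv2.resize(p[195:285,265:400,::-1],None,fx=5.9,fy=5.9,interpolation=cv2.INTER_CUBIC))
p,d=capture("side");cv2.imwrite("pics/side3.png",p[:,:,::-1]);cv2.imwrite("pics/sidez3.png",cv2.resize(p[220:330,290:430,::-1],None,fx=5.4,fy=5.4,interpolation=cv2.INTER_CUBIC))
E
```

```text
[ 0.4742 -0.2855  0.224 ] [-0.0289  0.2253 -0.6619] 0.9968925140329176
```

View pics/topz3.png

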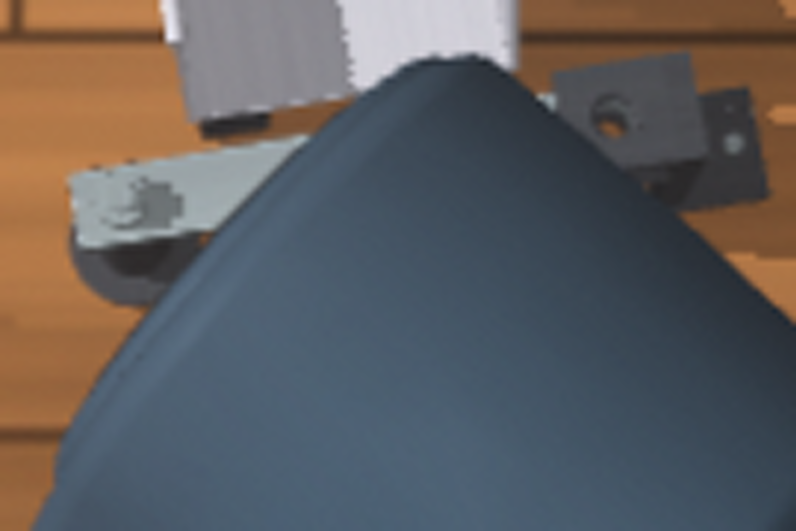

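View pics/sidez3.png

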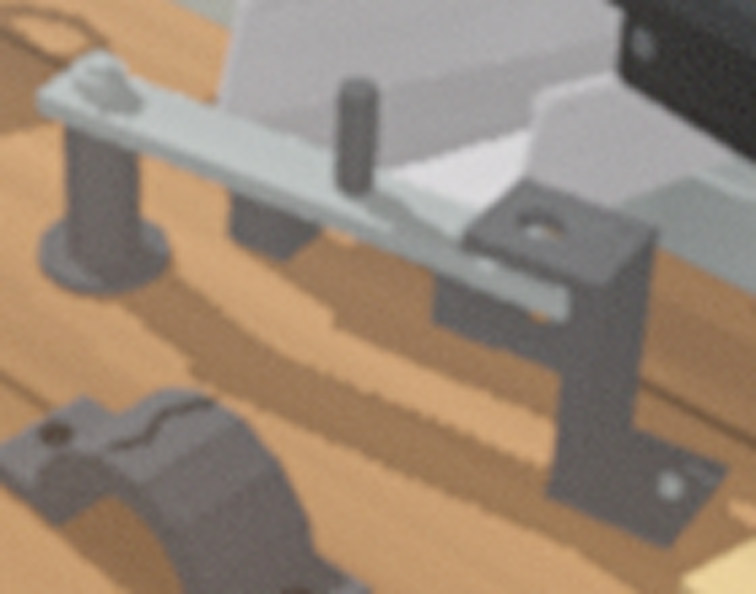

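View pics/w3.png

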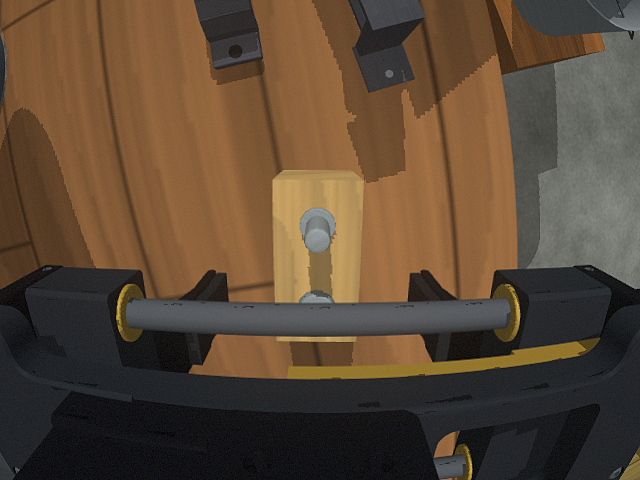

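The wrist view shows the pin grip's top at about (317,241), with the block square to the jaws. In the top view, bench shows through the fork hole at (612,122) zoomed, so the bar hole looks lined up beneath it.

```bash
python3 - <<'E'
from h import *
s=read_state();print(s["position"])
p=cv2.imread("pics/w3.png");cv2.imwrite("pics/w3z.png",cv2.resize(p[190:320,270:370],None,fx=5,fy=4.6))
print(wray(317,241,.145,s),wray(317,222,.101,s))
def zp(zx,zy,f,u0,v0): return u0+(zx+.5)/f-.5, v0+(zy+.5)/f-.5
S=lambda x,y,z:ray("side",*zp(x,y,5.4,290,220),z)
a=S(104,76,.092);b=S(540,224,.099);c=S(358,89,.127);e=S(355,186,.082);print(a,b,c,e)
for q in (b,c,e): print(np.degrees(np.arctan2(*(q-a)[:2])))
p=cv2.imread("pics/topz3.png");cv2.imwrite("pics/topz3f.png",cv2.resize(p[40:210,530:780],None,fx=3,fy=3))
E
```

```text
[ 0.4744 -0.2806  0.2234]
[ 0.4749 -0.2741  0.145 ] [ 0.4753 -0.2712  0.101 ]
[0.5231 0.0924 0.092 ] [ 0.5566 -0.0989  0.099 ] [ 0.5442 -0.022   0.127 ] [ 0.547  -0.0202  0.082 ]
170.07813685327363
169.54647896593124
168.00392557996648
```

View pics/w3z.png

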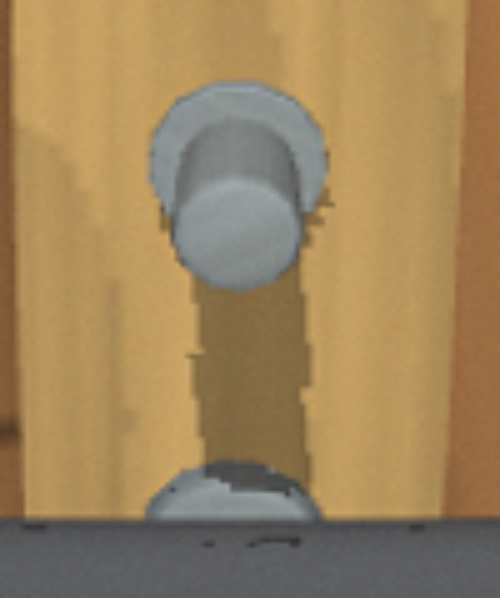

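View pics/topz3f.png

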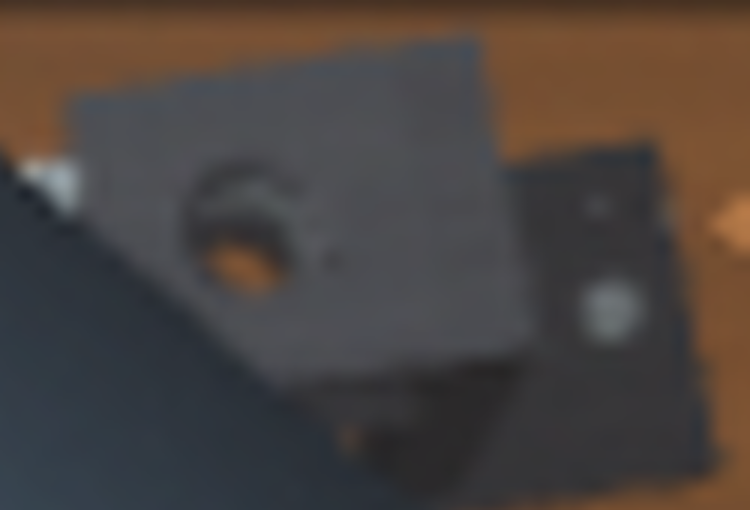

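Call:
arm_command:
  commands:
    - {"translation":[0,0,0.4],"dr":[0,0,0],"jaw":0}
    - {"translation":[0,0,0.4],"dr":[0,0,0],"jaw":0}
    - {"translation":[0,0,0],"dr":[0,0,0],"jaw":0}

```text
time_s: 8.62
position: [0.4736, -0.2788, 0.2006]
tcp_rot: [[0.172, 0.985, -0.004], [0.985, -0.172, 0.004], [0.003, -0.004, -1.0]]
force: [-0.4, -0.4, 0.6]
opening: 0.999
```

```bash
python3 - <<'E'
from h import *
for i in range(2):
  s=read_state();print(s["time_s"],s["position"]);p,d=capture("wrist");cv2.imwrite(f"pics/w4{i}.png",p[:,:,::-1])
cv2.imwrite("pics/w4z.png",cv2.resize(p[190:320,270:370,::-1],None,fx=5,fy=4.6))
E
```

```text
8.6167 [ 0.4736 -0.2788  0.2006]
8.6667 [ 0.4739 -0.2792  0.2013]
```

View pics/w4z.png

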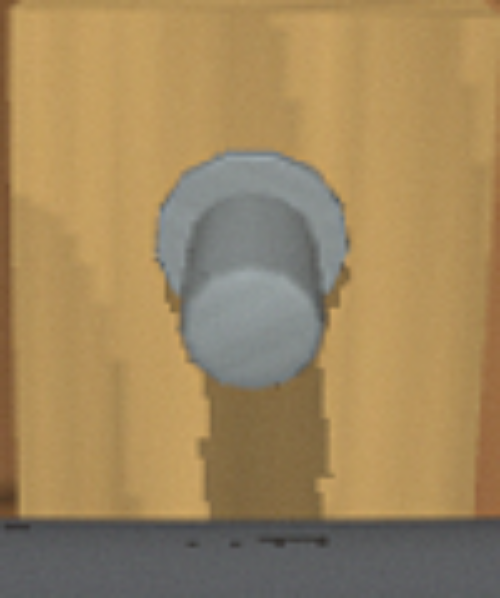

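```bash
python3 - <<'E'
from h import *
s=read_state();print(s["position"],wray(320.2,261,.145,s),wray(320.2,242,.101,s))
E
```

```text
[ 0.4744 -0.2798  0.202 ] [ 0.4755 -0.2799  0.145 ] [ 0.4756 -0.2803  0.101 ]
```

The pin is at (0.4755, -0.280) in the wrist view, and the TCP is already on it. I'll descend and grip.

Call:
arm_command:
  commands:
    - {"translation":[0,0.03,0.7],"dr":[0,0,0],"jaw":0}
    - {"translation":[0,0,0.7],"dr":[0,0,0],"jaw":0}
    - {"translation":[0,0,0.7],"dr":[0,0,0],"jaw":0}
    - {"translation":[0,0,0.7],"dr":[0,0,0],"jaw":0}
    - {"translation":[0,0,0.5],"dr":[0,0,0],"jaw":0}
    - {"translation":[0,0,0.2],"dr":[0,0,0],"jaw":0}
    - {"translation":[0,0,0],"dr":[0,0,0],"jaw":0}
    - {"translation":[0,0,0],"dr":[0,0,0],"jaw":0}

```text
time_s: 9.38
position: [0.4758, -0.2812, 0.1158]
tcp_rot: [[0.173, 0.985, 0.0], [0.985, -0.173, -0.0], [-0.0, 0.0, -1.0]]
force: [0.1, 0.2, 1.0]
opening: 1.0
```

Call:
arm_command:
  commands:
    - {"translation":[0,0,0],"dr":[0,0,0],"jaw":1}
    - {"translation":[0,0,0],"dr":[0,0,0],"jaw":1}
    - {"translation":[0,0,0],"dr":[0,0,0],"jaw":1}
    - {"translation":[0,0,0],"dr":[0,0,0],"jaw":1}
    - {"translation":[0,0,0],"dr":[0,0,0],"jaw":1}
    - {"translation":[0,0,0],"dr":[0,0,0],"jaw":1}
    - {"translation":[0,0,0],"dr":[0,0,0],"jaw":1}
    - {"translation":[0,0,0],"dr":[0,0,0],"jaw":1}
    - {"translation":[0,0,0],"dr":[0,0,0],"jaw":1}
    - {"translation":[0,0,0],"dr":[0,0,0],"jaw":1}
    - {"translation":[0,0,0],"dr":[0,0,0],"jaw":1}
    - {"translation":[0,0,0],"dr":[0,0,0],"jaw":1}

```text
time_s: 10.38
position: [0.4753, -0.2811, 0.1155]
tcp_rot: [[0.173, 0.985, -0.0], [0.985, -0.173, 0.0], [0.0, -0.0, -1.0]]
force: [-0.8, -0.1, 0.4]
opening: 0.195
```

Call:
arm_command:
  commands:
    - {"translation":[0,0,-0.3],"dr":[0,0,0],"jaw":1}
    - {"translation":[0,0,-0.4],"dr":[0,0,0],"jaw":1}
    - {"translation":[0,0,-0.5],"dr":[0,0,0],"jaw":1}
    - {"translation":[0,0,-0.6],"dr":[0,0,0],"jaw":1}
    - {"translation":[0,0,-0.7],"dr":[0,0,0],"jaw":1}
    - {"translation":[0,0,-0.7],"dr":[0,0,0],"jaw":1}
    - {"translation":[0,0,-0.6],"dr":[0,0,0],"jaw":1}
    - {"translation":[0,0,-0.4],"dr":[0,0,0],"jaw":1}
    - {"translation":[0,0,-0.2],"dr":[0,0,0],"jaw":1}
    - {"translation":[0,0,0],"dr":[0,0,0],"jaw":1}

```text
time_s: 11.22
position: [0.4759, -0.2815, 0.227]
tcp_rot: [[0.173, 0.985, 0.002], [0.985, -0.173, -0.002], [-0.001, 0.002, -1.0]]
force: [0.7, -0.1, -1.5]
opening: 0.198
```

Call:
arm_command:
  commands:
    - {"translation":[0.4,0.1,0],"dr":[0,0,0],"jaw":1}
    - {"translation":[0.6,0.15,0],"dr":[0,0,0],"jaw":1}
    - {"translation":[0.8,0.21,0],"dr":[0,0,0],"jaw":1}
    - {"translation":[0.8,0.21,0],"dr":[0,0,0],"jaw":1}
    - {"translation":[0.8,0.21,0],"dr":[0,0,0],"jaw":1}
    - {"translation":[0.8,0.21,0],"dr":[0,0,0],"jaw":1}
    - {"translation":[0.8,0.21,0],"dr":[0,0,0],"jaw":1}
    - {"translation":[0.8,0.21,0],"dr":[0,0,0],"jaw":1}
    - {"translation":[0.8,0.21,0],"dr":[0,0,0],"jaw":1}
    - {"translation":[0.6,0.18,0],"dr":[0,0,0],"jaw":1}
    - {"translation":[0.48,0.15,0],"dr":[0,0,0],"jaw":1}
    - {"translation":[0,0,0],"dr":[0,0,0],"jaw":1}

```text
time_s: 12.22
position: [0.5594, -0.0981, 0.2245]
tcp_rot: [[0.17, 0.985, -0.002], [0.985, -0.17, 0.002], [0.002, -0.002, -1.0]]
force: [0.3, -0.8, -1.6]
opening: 0.198
```

```bash
python3 - <<'E'
from h import *
s=read_state();print(s["position"],s["force"],s["opening"])
p,d=capture("side");cv2.imwrite("pics/side5.png",p[:,:,::-1]);cv2.imwrite("pics/sidez5.png",cv2.resize(p[190:300,330:450,::-1],None,fx=5.4,fy=5.4,interpolation=cv2.INTER_CUBIC))
p,d=capture("top");cv2.imwrite("pics/topz5.png",cv2.resize(p[180:260,300:420,::-1],None,fx=6,fy=6,interpolation=cv2.INTER_CUBIC))
print(s["position"]);s=read_state();print(s["position"]); 
p,d=capture("wrist");cv2.imwrite("pics/w5.png",p[:,:,::-1])
E
```

```text
[ 0.5594 -0.0981  0.2245] [ 0.2952 -0.7562 -1.5779] 0.198284138393574
[ 0.5594 -0.0981  0.2245]
[ 0.5587 -0.1005  0.2248]
```

View pics/sidez5.png

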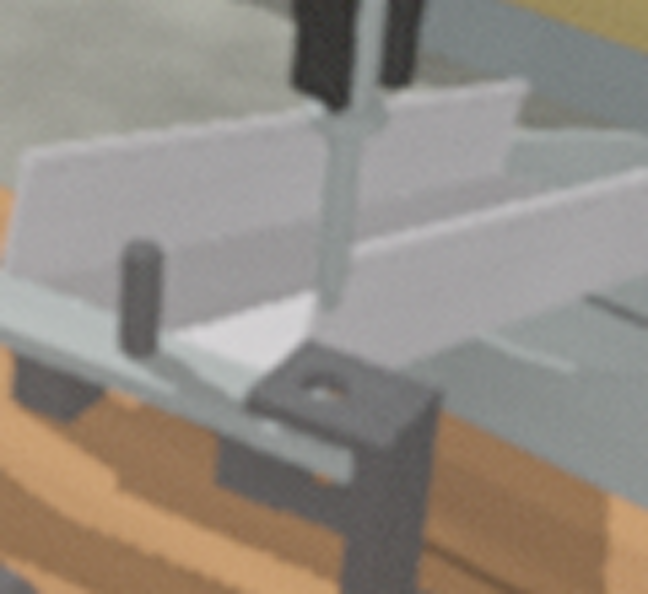

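View pics/topz5.png

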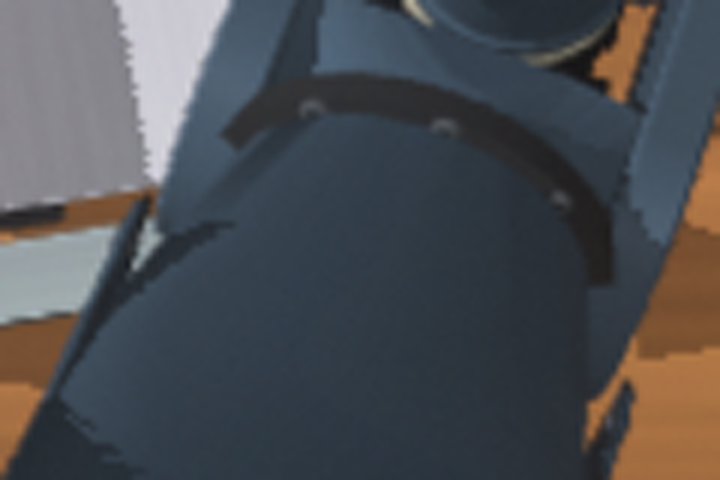

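View pics/w5.png

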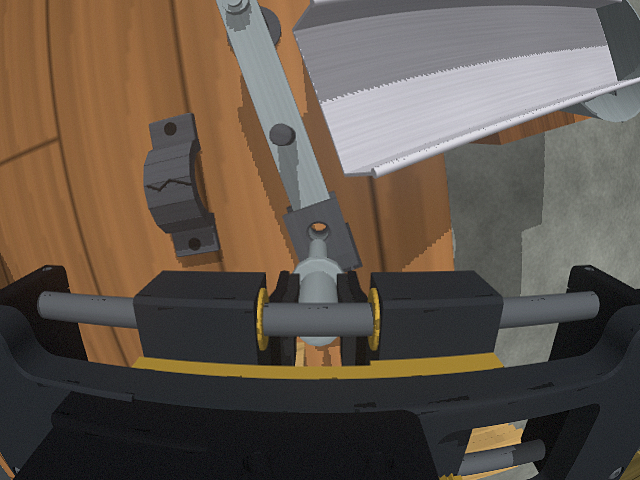

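The side view shows the pin tip at about (330,303) zoomed, above the ear hole at (325,388). In the wrist view the hole is near (319,229), with the tip just below it.

```bash
python3 - <<'E'
from h import *
p=cv2.imread("pics/w5.png");cv2.imwrite("pics/w5z.png",cv2.resize(p[195:350,270:370],None,fx=7,fy=3.8))
cv2.imwrite("pics/w5z.png",cv2.resize(p[195:295,270:370],None,fx=6,fy=6,interpolation=cv2.INTER_CUBIC))
def zp(zx,zy,f,u0,v0): return u0+(zx+.5)/f-.5, v0+(zy+.5)/f-.5
S=lambda x,y,z:ray("side",*zp(x,y,5.4,330,190),z)
print(S(330,303,.130),S(325,386,.099))
E
```

```text
[ 0.5614 -0.0947  0.13  ] [ 0.5568 -0.0992  0.099 ]
```

View pics/w5z.png

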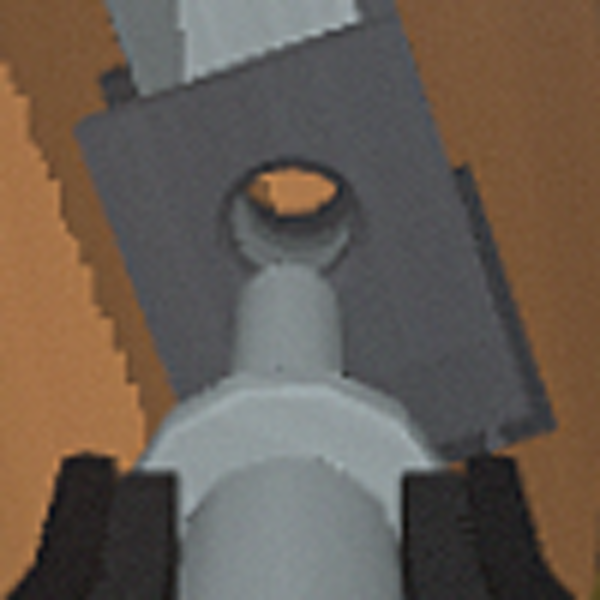

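```bash
python3 - <<'E'
from h import *
s=read_state();print(s["position"])
for n,(x,y,z) in dict(hole=(293,217,.099),tip=(289,266,.13),tipdeep=(289,272,.13)).items():
  print(n,wray(270+(x+.5)/6-.5,195+(y+.5)/6-.5,z,s))
E
```

```text
[ 0.5587 -0.1011  0.225 ]
hole [ 0.5591 -0.0995  0.099 ]
tip [ 0.5589 -0.0977  0.13  ]
tipdeep [ 0.5588 -0.0984  0.13  ]
```

The wrist view puts the tip within about 1 mm of the hole, so I'll descend in stages and watch the force.

Call:
arm_command:
  commands:
    - {"translation":[0,0,0.4],"dr":[0,0,0],"jaw":1}
    - {"translation":[0,0,0.4],"dr":[0,0,0],"jaw":1}
    - {"translation":[0,0,0.4],"dr":[0,0,0],"jaw":1}
    - {"translation":[0,0,0.3],"dr":[0,0,0],"jaw":1}
    - {"translation":[0,0,0.2],"dr":[0,0,0],"jaw":1}
    - {"translation":[0,0,0],"dr":[0,0,0],"jaw":1}

```text
time_s: 12.87
position: [0.5581, -0.1008, 0.1812]
tcp_rot: [[0.174, 0.985, -0.003], [0.985, -0.174, 0.001], [0.001, -0.003, -1.0]]
force: [0.1, 0.3, -0.8]
opening: 0.195
```

```bash
python3 - <<'E'
from h import *
s=read_state();print(s["position"],s["force"],s["opening"])
p,d=capture("side");cv2.imwrite("pics/sidez6.png",cv2.resize(p[190:300,330:450,::-1],None,fx=5.4,fy=5.4,interpolation=cv2.INTER_CUBIC))
p,d=capture("wrist");cv2.imwrite("pics/w6z.png",cv2.resize(p[195:295,270:370,::-1],None,fx=6,fy=6,interpolation=cv2.INTER_CUBIC))
E
```

```text
[ 0.5581 -0.1008  0.1812] [ 0.0578  0.251  -0.8118] 0.1951579118431169
```

View pics/sidez6.png

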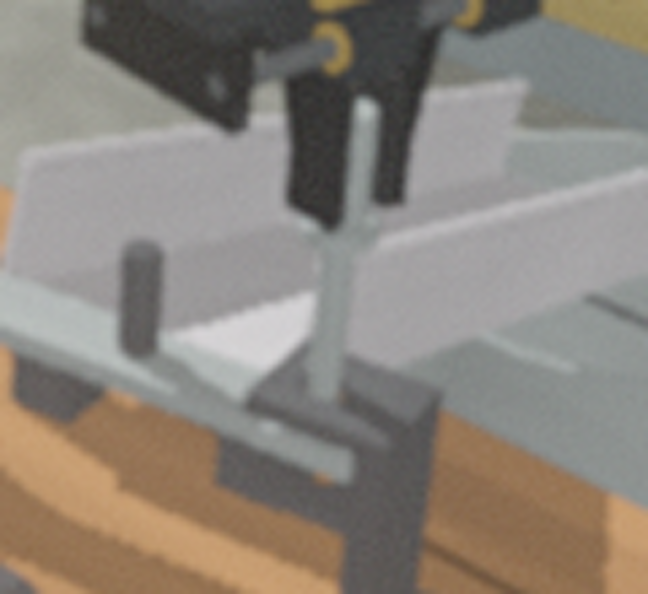

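View pics/w6z.png

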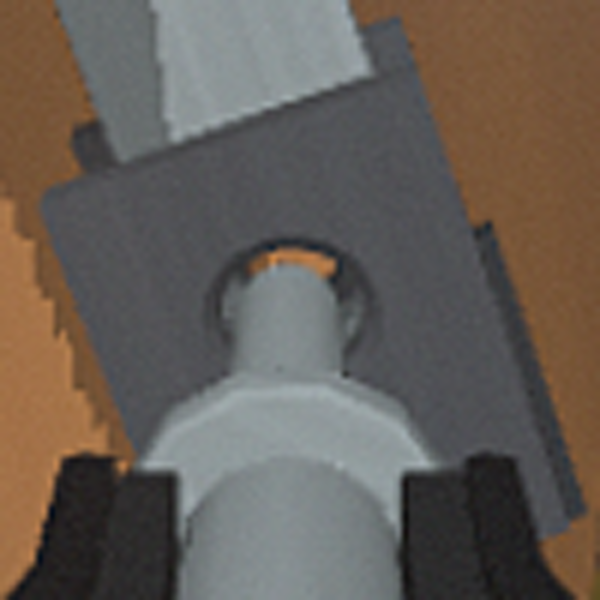

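The pin nose is in the fork hole and centred, with no contact force.

Call:
arm_command:
  commands:
    - {"translation":[0,0.02,0.25],"dr":[0,0,0],"jaw":1}
    - {"translation":[0,0,0.25],"dr":[0,0,0],"jaw":1}
    - {"translation":[0,0,0.25],"dr":[0,0,0],"jaw":1}
    - {"translation":[0,0,0.25],"dr":[0,0,0],"jaw":1}
    - {"translation":[0,0,0.25],"dr":[0,0,0],"jaw":1}
    - {"translation":[0,0,0],"dr":[0,0,0],"jaw":1}

```text
time_s: 13.47
position: [0.5587, -0.1006, 0.1502]
tcp_rot: [[0.173, 0.985, -0.003], [0.985, -0.173, 0.001], [0.001, -0.003, -1.0]]
force: [0.0, 0.1, -2.5]
opening: 0.195
```

Call:
arm_command:
  commands:
    - {"translation":[0,0,0.22],"dr":[0,0,0],"jaw":1}
    - {"translation":[0,0,0.22],"dr":[0,0,0],"jaw":1}
    - {"translation":[0,0,0.22],"dr":[0,0,0],"jaw":1}
    - {"translation":[0,0,0.22],"dr":[0,0,0],"jaw":1}
    - {"translation":[0,0,0.2],"dr":[0,0,0],"jaw":1}
    - {"translation":[0,0,0],"dr":[0,0,0],"jaw":1}

```text
time_s: 13.97
position: [0.5589, -0.1007, 0.1235]
tcp_rot: [[0.173, 0.985, -0.002], [0.985, -0.173, 0.001], [0.0, -0.002, -1.0]]
force: [-0.3, -0.0, -1.2]
opening: 0.199
```

```bash
python3 - <<'E'
from h import *
s=read_state();print(s["position"],s["force"],s["opening"])
p,d=capture("side");cv2.imwrite("pics/sidez7.png",cv2.resize(p[190:300,330:450,::-1],None,fx=5.4,fy=5.4,interpolation=cv2.INTER_CUBIC))
print(read_state()["position"])
E
```

```text
[ 0.5589 -0.1007  0.1235] [-0.3203 -0.0026 -1.1584] 0.19930061193003118
[ 0.5592 -0.1008  0.1241]
```

View pics/sidez7.png

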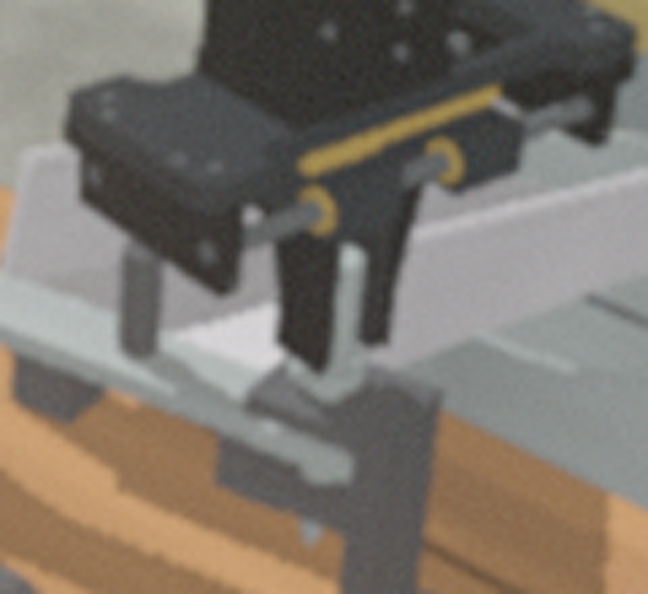

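The side view shows the tip below the lower ear at (310,530) and the collar just above the ear. I'll do the last 4–5 mm slowly.

Call:
arm_command:
  commands:
    - {"translation":[0,0,0.08],"dr":[0,0,0],"jaw":1}
    - {"translation":[0,0,0.08],"dr":[0,0,0],"jaw":1}
    - {"translation":[0,0,0.04],"dr":[0,0,0],"jaw":1}
    - {"translation":[0,0,0],"dr":[0,0,0],"jaw":1}
    - {"translation":[0,0,0],"dr":[0,0,0],"jaw":1}

```text
time_s: 14.43
position: [0.5597, -0.101, 0.1199]
tcp_rot: [[0.173, 0.985, 0.0], [0.985, -0.173, -0.0], [-0.0, 0.0, -1.0]]
force: [0.3, 0.7, -1.3]
opening: 0.196
```

Call:
arm_command:
  commands:
    - {"translation":[0,0,0.04],"dr":[0,0,0],"jaw":1}
    - {"translation":[0,0,0],"dr":[0,0,0],"jaw":1}
    - {"translation":[0,0,0.03],"dr":[0,0,0],"jaw":1}
    - {"translation":[0,0,0],"dr":[0,0,0],"jaw":1}

```text
time_s: 14.77
position: [0.5599, -0.1011, 0.1194]
tcp_rot: [[0.173, 0.985, 0.001], [0.985, -0.173, -0.0], [-0.0, 0.001, -1.0]]
force: [-2.5, 0.2, 8.0]
opening: 0.199
```

Seated: 8 N upward contact at the expected height (0.1194). Next I release and retreat straight up.

Call:
arm_command:
  commands:
    - {"translation":[0,0,0],"dr":[0,0,0],"jaw":0.5}
    - {"translation":[0,0,0],"dr":[0,0,0],"jaw":0.5}
    - {"translation":[0,0,0],"dr":[0,0,0],"jaw":0.5}
    - {"translation":[0,0,0],"dr":[0,0,0],"jaw":0.5}
    - {"translation":[0,0,0],"dr":[0,0,0],"jaw":0.5}
    - {"translation":[0,0,0],"dr":[0,0,0],"jaw":0.5}
    - {"translation":[0,0,-0.3],"dr":[0,0,0],"jaw":0.5}
    - {"translation":[0,0,-0.6],"dr":[0,0,0],"jaw":0.5}
    - {"translation":[0,0,-1],"dr":[0,0,0],"jaw":0.5}
    - {"translation":[0,0,-1],"dr":[0,0,0],"jaw":0.5}
    - {"translation":[0,0,-1],"dr":[0,0,0],"jaw":0.5}
    - {"translation":[0,0,-0.6],"dr":[0,0,0],"jaw":0.5}

```text
time_s: 15.77
position: [0.5608, -0.1014, 0.2338]
tcp_rot: [[0.173, 0.985, 0.004], [0.985, -0.173, -0.002], [-0.001, 0.004, -1.0]]
force: [0.7, 0.3, 0.5]
opening: 0.501
```

Call:
arm_command:
  commands:
    - {"translation":[-1,-0.3,0],"dr":[0,0,0],"jaw":0.5}
    - {"translation":[-1,-0.3,0],"dr":[0,0,0],"jaw":0.5}
    - {"translation":[-1,-0.3,0],"dr":[0,0,0],"jaw":0.5}
    - {"translation":[-1,-0.3,0],"dr":[0,0,0],"jaw":0.5}
    - {"translation":[-1,-0.3,0],"dr":[0,0,0],"jaw":0.5}
    - {"translation":[-1,-0.3,0],"dr":[0,0,0],"jaw":0.5}
    - {"translation":[-1,-0.3,0],"dr":[0,0,0],"jaw":0.5}
    - {"translation":[-1,-0.3,0],"dr":[0,0,0],"jaw":0.5}
    - {"translation":[0,0,0],"dr":[0,0,0],"jaw":0.5}

```text
time_s: 16.52
position: [0.4646, -0.2919, 0.2312]
tcp_rot: [[0.177, 0.984, 0.0], [0.984, -0.177, -0.003], [-0.003, 0.001, -1.0]]
force: [-0.5, 0.1, 0.7]
opening: 0.501
```

```bash
python3 - <<'E'
from h import *
s=read_state();print(s["time_s"],s["position"],s["force"],s["opening"])
p,d=capture("side");cv2.imwrite("pics/side8.png",p[:,:,::-1]);cv2.imwrite("pics/sidez8.png",cv2.resize(p[190:300,330:450,::-1],None,fx=5.4,fy=5.4,interpolation=cv2.INTER_CUBIC))
p,d=capture("top");cv2.imwrite("pics/top8.png",p[:,:,::-1]);cv2.imwrite("pics/topz8.png",cv2.resize(p[195:285,265:400,::-1],None,fx=5.9,fy=5.9,interpolation=cv2.INTER_CUBIC))
E
```

```text
16.5167 [ 0.4646 -0.2919  0.2312] [-0.4527  0.1383  0.7375] 0.5010749925901837
```

View pics/sidez8.png

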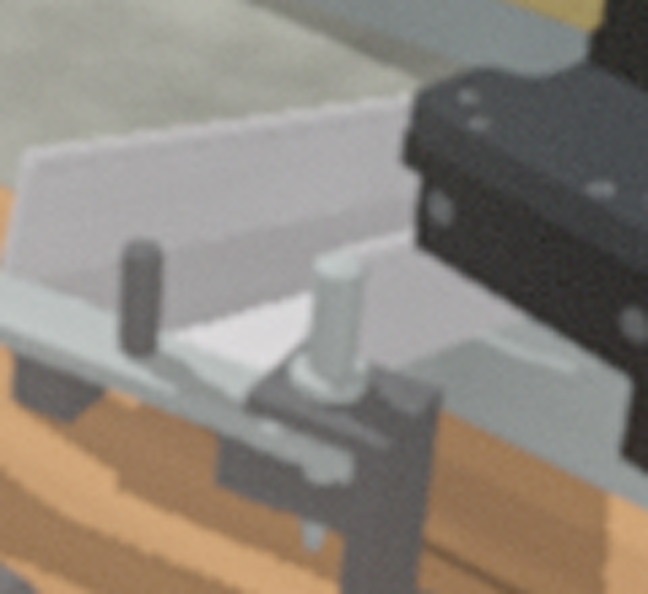

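View pics/topz8.png

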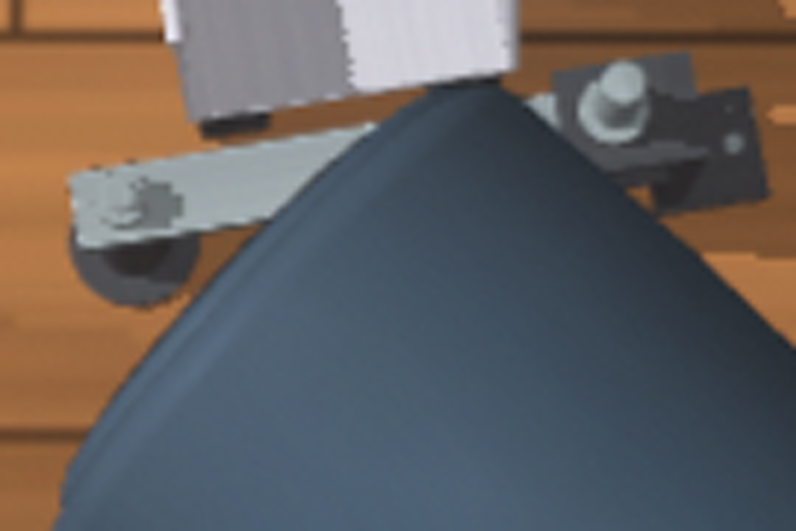

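View pics/side8.png

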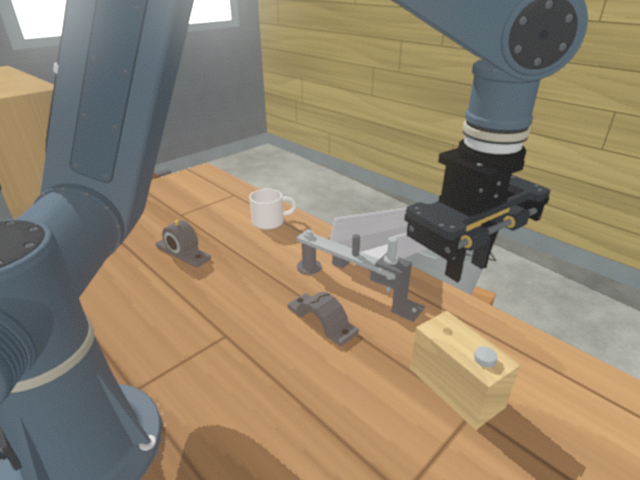

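```bash
python3 - <<'E'
from h import *
def zp(zx,zy,f,u0,v0): return u0+(zx+.5)/f-.5, v0+(zy+.5)/f-.5
T=lambda x,y,z:ray("top",*zp(x,y,5.9,265,195),z)
S=lambda x,y,z:ray("side",*zp(x,y,5.4,330,190),z)
print(T(624,83,.149),T(614,110,.105),T(611,116,.099))
print(S(339,266,.149),S(330,374,.105),S(325,386,.099))
print(hand_in())
E
```

```text
[ 0.5605 -0.1011  0.149 ] [ 0.5606 -0.1015  0.105 ] [ 0.5596 -0.1008  0.099 ]
[ 0.5579 -0.0994  0.149 ] [ 0.5568 -0.1008  0.105 ] [ 0.5568 -0.0992  0.099 ]
the job is handed in; nothing more can be done
None
```

The stop bar is across the chute's mouth and the long pin is down through fork and bar with its collar on the fork. I handed the job in at about 16.6 s; it returned no verdict.

**What I did:**
- I gripped the bar by its post and swung it about 22° to the closed line.
- I then let go of the bar, lifted the long pin out of the block and lowered it through the fork and bar.
- The collar met the fork with about 8 N at the expected height. I then released the pin and moved the arm well clear.

**Last checks:**
- **Pin position:** the collar centre is about 1 to 2 mm from the fork hole in both the top and side views. The limit is 4 mm.
- **Pin upright:** the top view shows no lean (about 0.01 rad). The side view suggests about 0.04 rad, which is within its pixel error. The limit is 0.08 rad.
- **Pin depth:** the tip shows below the lower ear, so it goes all the way through.
- **Other objects:** in the final side picture the stub bolt, cup, pillow block and bearing cap all look where they were.

**Disagreement and one thing not measured:**
- The side camera reads about 2 to 4 mm different from the top camera. I treated this as calibration error and compared positions within one view.
- The bar's angle after pinning was not measured on its own. After the swing, one side-view reading put the post within 0.01 rad of the fork line, and another, taken at the post's base, was 0.036 rad off. I relied on the pin passing through all three holes, and on seeing the bench through them beforehand.

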